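Re-hang the loaded spice caddy on the notched rail

ROBOT

A 6-joint arm with a two-finger parallel gripper is mounted at the origin on a cart in front of the work surface, level with it; the furniture and walls round the work are solid. World frame = base frame: x ahead of the robot, y to its left, z up, the work surface at z = 0. Lengths are in mm, angles in rad, forces in N, time in s.
With the tool pointing down it reaches from about 250 to 725 mm from the base axis. Payload 4 kg.
Tool frame: the origin (TCP) lies between the finger pads; the fingertips stand 8 mm ahead of it and the grasp point (between the pads) lies 11 mm behind it; z points along the fingers, y is the line along which they close (so a half turn about z gives the same grasp; the last joint's range is limited). The gripper opens to 85 mm and grips with 20 to 120 N. Pads are 22 mm wide; open, the fingers measure 114 mm over their backs; the gripper's body (76 mm by 85 mm) begins 54 mm behind the grasp point. The pads swing forward as they close: fully open they stand 13 mm farther back than shut.
Start: joints at [-1.304, 0.241, 0.005, 1.335, 0, 1.571], TCP at [131.821, -482.31, 239.306] pointing down, gripper open.
Joint ranges: [-2.72, 2.72], [-1.05, 1.87], [-1.09, 1.28], [-1.99, 2.15], [-1.42, 1.44], [-3.14, 3.14]. Speed limits (rad/s): [2.79, 2.79, 3.14, 3.14, 3.14, 3.14].

INTERFACE

Orientations are given as a unit quaternion [w, x, y, z].
In Python, from workcell import * gives the robot as it stands. The module is installed in compiled form; this text tells all that it offers.
- The arm moves only by the tool send_rows, never from a script. Its argument "plan" is a list of rows, each an object of numbers: "dx", "dy", "dz": the shift along the tool's x, y, z in mm; "turn": the turn about the tool's z in degrees; "hand": the closure, from -1 (fully open) to 1 (shut). A call has 1 to 12 rows; each row is the pose to reach, as a shift and turn from the pose commanded when the call began, along the tool's axes at that moment; what a row does not reach only later rows make up. A row lasts 1/8 s, in which the tool goes at most 62.5 mm and 10.7 degrees, less where a joint would pass 70% of its speed; a pose out of reach is approached as far as the arm can. A call with a gripper value outside its range is refused whole. The fingers move at their own pace and stop on an object; the grip force is fixed at half the most. Time passes only in rows, so rows that repeat a pose let the fingers close. It gives the time, the measured TCP pose, the force, the opening and the grip force at its end, in the units of the state.
- read_state(): the state, without advancing time (a new reading comes with each control period).
- grab_frame(name): name is "scene" or "top" or "wrist"; returns the picture (384x512x3 uint8, red, green, blue); there is no depth.
- get_calibration(name): a dict with "intrinsics" (3x3 intrinsics, pixels), "R" (3x3) and "t" (3): a world point X has camera coordinates R X + t; the wrist camera has in their place "hand_eye" (4x4, takes a point from camera to tool coordinates, whose origin is the TCP and whose axes are the flange's). Camera axes: x right, y down, z forward; pixel columns grow to the right and rows downward; lengths in mm; the calibration is good to about 2 mm. A picture is of the moment at which its call begins: read the wrist's pose just before it. get_calibration takes no time and is no camera call.
- close_job(): hands the job in; it is judged then, once.
The state is a dict: "clock": time; "joint_positions": joint angles; "qd": joint speeds; "joint_efforts": joint torques, N m; "tcp_pos": TCP position; "tcp_rot": TCP orientation; "ft_force": force on the tool from outside, world axes, zero at the start; "wrist_torque": the same for the moment, N m; "grip_width": finger opening in mm; "grasp_force": force on a finger pad.
Only numpy, scipy, OpenCV 4.12 (cv2) and the standard library are available. Lean on these libraries where they do the work, as an engineer would, in place of code of your own. Each camera call takes 0.05 s, during which the arm holds its last target. There are 200 camera calls.

TASK

Take the green spice caddy off the chrome draining stand by its wooden grip and hang it on the black stand, feeling with a light touch along the steel bar until both hooks drop fully into the bar's two notches, so that it cannot slide; then let go. Carry it level with the salt and spice standing in it, do not set it down on the way, never bear on the black stand with more than about two kilos, and leave everything else as it is.

Things in the scene. Friction and masses are not known exactly. Their poses are not given: they have to be found in the camera images.
- caddy: Open green steel spice caddy, 62 (x) x 120 (y) x 158 mm, 0.2 to 0.33 kg, about 0.47 kg loaded. Origin: centre of its underside; z up, x to its back with the hooks, y left seen from the front. Salt shaker in the +y half (top 94 mm above the underside), spice jar in the -y half (top 109 mm). Back face x = +31 mm. It hangs about 2 degrees nose down at the start: level it in the hand.
- caddy_grip (a point): Centre of the caddy's wooden grip, 148 mm above its underside, over its middle: a bar 66 mm long along the caddy's x, 14 mm wide (y), 20 mm tall, to be gripped from above across y. Two wires hold it up at x = +-22 mm. Axes as the caddy's.
- caddy_hook_left (a point): Roof of the gap of the caddy's +y hook, 8 mm round wire (caddy frame 36, 30, 88 mm). The gap that takes a bar is 10.5 mm, from x = +31 to +41.5 mm; behind it the wire turns down as a lip (x = +41.5 to +49.5 mm) whose rounded end is 16 mm below the roof (72 mm above the underside).
- caddy_hook_right (a point): Roof of the gap of the caddy's -y hook, same shape (caddy frame 36, -30, 88 mm). The hooks are 60 mm apart.
- chrome_stand: Fixed chrome-rod stand, white base 100 x 250 x 10 mm, left or right on the counter. Origin: centre of the underside, z up; x from the caddy's side to behind the bar, y along it. Round bar 6 mm thick at x = 0, top 150 mm up; uprights at y = +-112 mm; a rod 8 mm thick at x = 0, 74 mm up backs the caddy.
- notch_stand: Black stand, wooden base 110 x 270 x 14 mm, left or right on the counter. Origin: on the counter below the bar, midway between the posts; z up, x from the side where the caddy shall hang to behind the bar, y along it. Clamps at y = +-115 mm (18 mm wide, screws 24 mm out to -x; posts 234 mm tall). A rod 8 mm thick at x = 0, 121 mm up, backs the caddy. Hooks home: caddy at x = -37 mm, z = 109 mm.
- notch_bar_top (a point): On the stand, midway between clamps at the bar's top edge, 205 mm up. Steel bar 6 mm thick, 310 mm long, does not move in use. Two notches in its top edge, 12 mm wide, 8 mm deep, 60 mm apart. The bar was clamped off centre: the middle between the notches is anywhere from y = -20 to +20 mm from this point; that is not reported: feel or see it. Hooks on the top edge: caddy z = 117 mm.
- salt_shaker: Glass salt shaker with grey top, 44 mm wide, 90 mm tall, loose in the caddy's +y half. Origin: centre of its underside, z up.
- spice_jar: Spice jar with yellow-brown cap, 42 mm wide, 106 mm tall, loose in the caddy's -y half. Origin: centre of its underside, z up.
- green_mug: Bystander: green and white mug, 78x116x101 mm, at the back. Origin: centre of the underside.
- food_tin: Bystander: tin, 75 mm wide, 58 mm tall, at the back. Origin: centre of the underside.
- oats_canister: Bystander: grey-white canister, 102 mm wide, 140 mm tall, at the back right. Origin: centre of the underside.
- pepper_mill: Bystander: dark wooden pepper mill, 58 mm wide, 170 mm tall, at the back. Origin: centre of the underside.
- red_tub: Bystander: red lidded tub, 88 mm wide, 52 mm tall, near the front. Origin: centre of the underside.
- lime_cup: Bystander: small lime beaker, 63 mm wide, 61 mm tall, at the back. Origin: centre of the underside.
Not all that is in view belongs to the job. Leave any pink, red or turquoise look-alike of the spice_jar alone.

How it is judged (in metres and radians):
On the way, in this order (a step that is already met when the one before it is completed fails the run):
1. the caddy has been lifted clear of the chrome stand's bar (z of caddy in the frame of chrome_stand above 0.085 m and contact force between caddy and chrome_stand below 0.2 N), for 0.2 s.
2. the caddy hangs on the black stand with both hooks home in the notches (z of caddy in the frame of notch_stand between 0.105 and 0.113 m and x of caddy in the frame of notch_stand between -0.046 and -0.028 m and y of caddy in the frame of notch_stand between -0.032 and 0.032 m and angle between caddy's own z axis and vertical below 0.12 rad and angle between the y axis of caddy and the y axis of notch_stand, either way round below 0.12 rad), for 0.3 s.
At the end, for the whole second after the job is handed in: The caddy hangs at rest on the front of the black stand, both hooks down in the notches (underside 109 mm up within 4 mm; on the bar's top edge it would be 8 mm high), within 7 degrees of level and of the bar's direction, salt and spice upright (within 14 degrees) in their own halves (all of step 2 and z of salt_shaker in the frame of caddy between -0.004 and 0.012 m and y of salt_shaker in the frame of caddy between 0.004 and 0.054 m and x of salt_shaker in the frame of caddy between -0.03 and 0.03 m and angle between each of salt_shaker, spice_jar's own z axis and vertical below 0.25 rad and z of spice_jar in the frame of caddy between -0.004 and 0.012 m and y of spice_jar in the frame of caddy between -0.054 and -0.004 m and x of spice_jar in the frame of caddy between -0.03 and 0.03 m and linear speed of caddy below 0.02 m/s); the robot touches nothing.
It fails at once if the loaded caddy leans more than 14 degrees (angle between caddy's own z axis and vertical above 0.25 rad).
It fails at once if the caddy is set down on, or lowered to within 25 mm of, the counter (height (world z) of caddy below 0.025 m).
It fails at once if the caddy or the robot presses on the black stand with more than 25 N (contact force between any of caddy, the arm, the fingers and notch_stand above 25 N).
It fails at once if the salt shaker or spice jar tips over or falls out (angle between any of salt_shaker, spice_jar's own z axis and vertical above 0.5 rad).
It fails at once if a bystander is shifted by more than 20 mm (distance of any of green_mug, food_tin, oats_canister, pepper_mill, red_tub, lime_cup from where it was at the start of the episode above 0.02 m).
It also fails if it takes over 72 s, if anything falls off the work surface, if the arm or the gripper's body presses on something with over 40 N, if the wrist force passes 120 N, or if a joint passes its speed limit or range.

## Working session

There is one attempt and no reset: what is moved stays moved. The work goes in short steps, Python scripts to look and compute and a tool call to move; the robot and the scene stay as the last step left them, time stands still between calls to the robot, and variables do not carry over. Pictures are saved under pics/ and viewed, at most 10 in all, crops included, and the job is handed in when it is done.

Besides the shell and the picture viewer there is one more tool, called as a command line: name --argument value ..., lists and objects as JSON in quotes. send_rows: Moves the arm, as the interface text tells. Its arguments: {"type":"object","properties":{"plan":{"type":"array","items":{"type":"object","properties":{"dx":{"type":"number"},"dy":{"type":"number"},"dz":{"type":"number"},"turn":{"type":"number"},"hand":{"type":"number"}}}}},"required":["plan"]}

```bash
mkdir -p pics; python3 - <<'E'
from workcell import *
import cv2
s=read_state();print({k:s[k] for k in('clock','tcp_pos','tcp_rot','ft_force','grip_width')})
for n in('scene','top'):
    cv2.imwrite(f'pics/{n}0.png',grab_frame(n)[:,:,::-1]); print(n,get_calibration(n))
print(get_calibration('wrist'))
E
```

```text
{'clock': 0.0, 'tcp_pos': array([ 131.67307331, -481.71650102,  238.41306189]), 'tcp_rot': array([-1.03385834e-03,  9.91114814e-01,  1.33005038e-01, -1.28102665e-04]), 'ft_force': array([-0.3503702 ,  0.16330299, -0.39352011]), 'grip_width': 85.6328575331367}
scene {'intrinsics': array([[386.65176313,   0.        , 253.78234704],
       [  0.        , 386.65176313, 190.99548418],
       [  0.        ,   0.        ,   1.        ]]), 'R': array([[-0.86778934, -0.49687031,  0.00784582],
       [-0.34988831,  0.59971988, -0.71966259],
       [ 0.35287368, -0.62726068, -0.69427963]]), 't': array([472.46784667, 338.36394021, 822.4686312 ])}
top {'intrinsics': array([[450.29211621,   0.        , 257.76246904],
       [  0.        , 450.29211621, 200.39455741],
       [  0.        ,   0.        ,   1.        ]]), 'R': array([[-0.02417989, -0.99965377, -0.01037679],
       [-0.99595073,  0.02498675, -0.08635859],
       [ 0.08658797,  0.00824663, -0.99621008]]), 't': array([ -32.1623782 ,  580.96526028, 1254.72492263])}
{'intrinsics': array([[265.92543539,   0.        , 257.12087807],
       [  0.        , 265.92543539, 192.85595675],
       [  0.        ,   0.        ,   1.        ]]), 'hand_eye': array([[-1.01231178e-03, -9.58286302e-01, -2.85808218e-01,
         7.31868674e+01],
       [ 9.99999047e-01, -1.23839663e-03,  6.10296357e-04,
        -6.57063973e-01],
       [-9.38782574e-04, -2.85807328e-01,  9.58286643e-01,
        -1.35058739e+02],
       [ 0.00000000e+00,  0.00000000e+00,  0.00000000e+00,
         1.00000000e+00]])}
```

View pics/scene0.png

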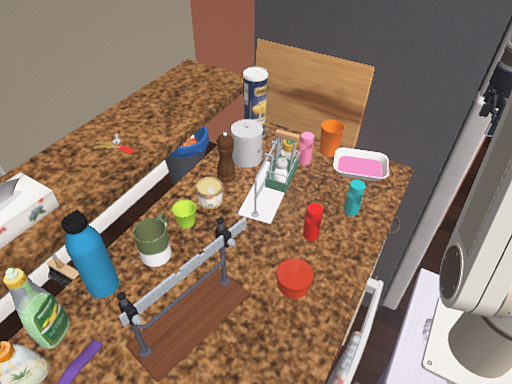

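View pics/top0.png

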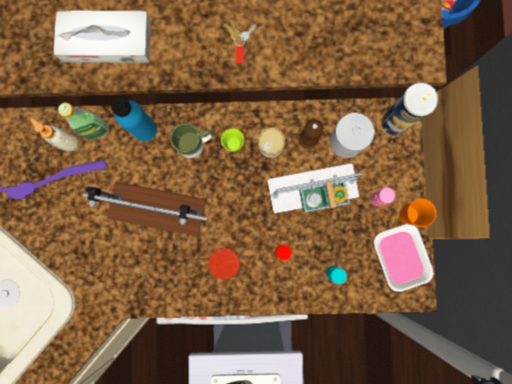

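The scene view shows the green caddy at about (283,160), hanging on the white-based chrome stand, and the black stand with its wooden base at about (185,300). In the top view the caddy is at about (325,197) and the black stand's bar runs from (90,193) to (207,218).

Things that could be mistaken for the target, by top-view pixel: green mug (190,140), lime cup (232,140), pink jar (383,197), red jar (284,252) and turquoise jar (338,275). The caddy with the wooden grip at about (325,197) matches the description, so I'll check it in a crop.

```bash
python3 - <<'E'
import cv2,numpy as np
t=cv2.imread('pics/top0.png');s=cv2.imread('pics/scene0.png')
a=cv2.resize(t[160:220,262:372],(792,432),interpolation=cv2.INTER_CUBIC)   # 7.2x
cv2.imwrite('pics/c1.png',a)
b=cv2.resize(t[175:240,80:215],None,fx=5.8,fy=4*1.45,interpolation=cv2.INTER_CUBIC)
cv2.imwrite('pics/c2.png',b)
E
```

```text
(no output)
```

View pics/c1.png

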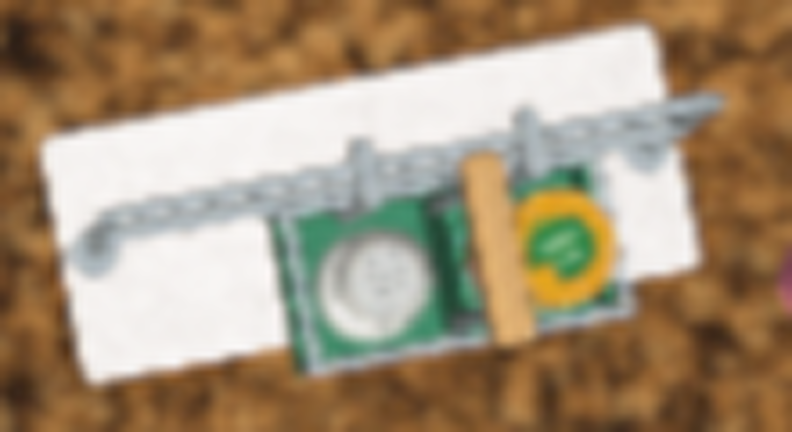

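View pics/c2.png

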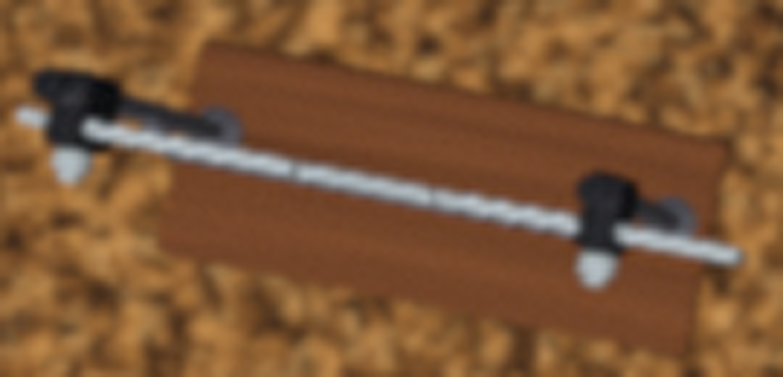

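Crop 1 confirms the choice: green caddy, grey-topped salt on the left and yellow-capped spice on the right. The grip runs from crop (483,160) to (515,338). In crop 2 the bar ends are at (20,115) and (738,256), the clamps are at about x=85 and x=600, and there are faint notch marks near (298,170) and (435,195).

```bash
cat > h.py <<'E'
from workcell import *
import numpy as np, cv2
from scipy.spatial.transform import Rotation as Ro
def ray(name,px,z,st=None):
    c=get_calibration(name);d=np.linalg.solve(c['intrinsics'],[px[0],px[1],1.])
    if name=='wrist':
        R=Ro.from_quat(np.roll(st['tcp_rot'],-1)).as_matrix();H=c['hand_eye']
        o=R@H[:3,3]+st['tcp_pos'];v=R@H[:3,:3]@d
    else: o=-c['R'].T@c['t'];v=c['R'].T@d
    return o+v*(z-o[2])/v[2]
def proj(X,st):
    c=get_calibration('wrist');R=Ro.from_quat(np.roll(st['tcp_rot'],-1)).as_matrix();H=c['hand_eye']
    p=np.linalg.inv(H)@np.r_[R.T@(np.array(X)-st['tcp_pos']),1];p=c['intrinsics']@p[:3];return p[:2]/p[2]
def yaw(v): return np.degrees(np.arctan2(v[1],v[0]))
def tool(st,dw): return Ro.from_quat(np.roll(st['tcp_rot'],-1)).as_matrix().T@np.array(dw)
E
python3 - <<'E'
from h import *
f=lambda p,s,o,z:ray('top',(p[0]/s+o[0],p[1]/s+o[1]),z)
b,a=[f(p,7.2,(262,160),220) for p in((515,338),(483,160))]
print('grip',a,b,(a+b)/2,np.linalg.norm(a-b),yaw(a-b))
# hooks top z=62+88+8=158
l,r=[f(p,7.2,(262,160),158) for p in((362,172),(526,140))];print('hooks',l,r,yaw(l-r)-90)
E0,E1,cl,cr,n1,n2=[f(p,5.8,(80,175),205) for p in((20,115),(738,256),(85,125),(600,228),(298,170),(435,195))]
print('bar',E0,E1,np.linalg.norm(E0-E1),'yaw',yaw(E0-E1)-90,'mid',(E0+E1)/2)
print('clampmid',(cl+cr)/2,np.linalg.norm(cl-cr),'notch',n1,n2,np.linalg.norm(n1-n2),(n1+n2)/2)
s=read_state();R=Ro.from_quat(np.roll(s['tcp_rot'],-1)).as_matrix();print(R.round(3)); print('tool x yaw',yaw(R[:,0]),'y',yaw(R[:,1]))
g=(a+b)/2;print('to grip tool',tool(s,g-s['tcp_pos']))
E
```

```text
grip [ 602.70684356 -221.09230444  220.        ] [ 542.71095956 -229.47699553  220.        ] [ 572.70890156 -225.28464998  220.        ] 60.57894965811492 7.955810769070459
hooks [ 607.18573445 -187.57552251  158.        ] [ 617.11836714 -245.98960081  158.        ] 9.650180115072772
bar [588.77753161 379.21469274 205.        ] [521.6428117   76.12396139 205.        ] 310.4368889923409 yaw -12.489390854947175 mid [555.21017165 227.66932706 205.        ]
clampmid [559.33927684 242.80763879 205.        ] 223.02203577055153 notch [562.49136681 261.3183006  205.        ] [550.48238593 203.46902866 205.        ] 59.082602224137474 [556.48687637 232.39366463 205.        ]
[[ 0.965  0.264 -0.   ]
 [ 0.264 -0.965  0.002]
 [ 0.    -0.002 -1.   ]]
tool x yaw 15.283618097023911 y -74.71637957680366
to grip tool [ 493.04655211 -131.13753192   18.75429891]
```

send_rows --plan '[{"dx":30,"dy":-8,"dz":-30,"hand":-1},{"dx":80,"dy":-21,"dz":-60,"hand":-1},{"dx":130,"dy":-35,"dz":-70,"turn":2,"hand":-1},{"dx":180,"dy":-48,"dz":-70,"turn":4,"hand":-1},{"dx":230,"dy":-61,"dz":-70,"turn":6,"hand":-1},{"dx":280,"dy":-74,"dz":-70,"turn":6.5,"hand":-1},{"dx":330,"dy":-88,"dz":-70,"turn":6.5,"hand":-1},{"dx":380,"dy":-101,"dz":-70,"turn":6.5,"hand":-1},{"dx":430,"dy":-114,"dz":-70,"turn":6.5,"hand":-1},{"dx":470,"dy":-125,"dz":-70,"turn":6.5,"hand":-1},{"dx":493,"dy":-131,"dz":-70,"turn":6.5,"hand":-1},{"dx":493,"dy":-131,"dz":-70,"turn":6.5,"hand":-1}]'

```text
invalid input at $.plan[0]: expected keys dx, dy, dz, turn, hand
```

```bash
python3 - <<'E'
from h import *
s=read_state();im=grab_frame('wrist')[:,:,::-1]
R=Ro.from_quat(np.roll(s['tcp_rot'],-1)).as_matrix()
print(s['clock'],s['tcp_pos'],yaw(R[:,0]),R[2])
np.save('s1.npy',s,allow_pickle=True)
cv2.imwrite('pics/w1.png',cv2.resize(im,(768,576),interpolation=cv2.INTER_CUBIC))
print(proj([572.7,-225.3,220],s)*1.5)
E
```

```text
0.1 [ 131.67643287 -481.78410475  238.4951295 ] 15.283618097023911 [ 2.14184123e-05 -1.89553242e-03 -9.99998203e-01]
[-1527.42714166 -6224.13188433]
```

View pics/w1.png

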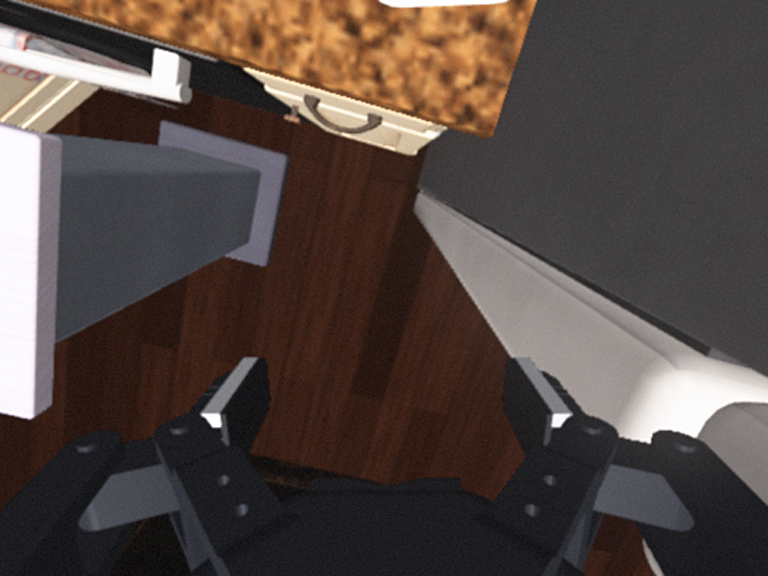

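The move was refused because every row needs all five keys, so this picture only shows the floor and the open fingers. I'll resend it.

send_rows --plan '[{"dx":30,"dy":-8,"dz":-30,"turn":0,"hand":-1},{"dx":80,"dy":-21,"dz":-60,"turn":0,"hand":-1},{"dx":130,"dy":-35,"dz":-70,"turn":2,"hand":-1},{"dx":180,"dy":-48,"dz":-70,"turn":4,"hand":-1},{"dx":230,"dy":-61,"dz":-70,"turn":6,"hand":-1},{"dx":280,"dy":-74,"dz":-70,"turn":6.5,"hand":-1},{"dx":330,"dy":-88,"dz":-70,"turn":6.5,"hand":-1},{"dx":380,"dy":-101,"dz":-70,"turn":6.5,"hand":-1},{"dx":430,"dy":-114,"dz":-70,"turn":6.5,"hand":-1},{"dx":470,"dy":-125,"dz":-70,"turn":6.5,"hand":-1},{"dx":493,"dy":-131,"dz":-70,"turn":6.5,"hand":-1},{"dx":493,"dy":-131,"dz":-70,"turn":6.5,"hand":-1}]'

```text
clock: 1.65
tcp_pos: [573.8, -224.7, 307.9]
tcp_rot: [-0.0, 0.997, 0.078, -0.001]
ft_force: [0.5, -0.3, 0.5]
grip_width: 85.6
grasp_force: 0.0
```

```bash
python3 - <<'E'
from h import *
s=read_state();im=grab_frame('wrist')[:,:,::-1]
R=Ro.from_quat(np.roll(s['tcp_rot'],-1)).as_matrix()
print(s['clock'],s['tcp_pos'],yaw(R[:,0]),R[2])
np.save('s1.npy',s,allow_pickle=True)
cv2.imwrite('pics/w2.png',cv2.resize(im,(768,576),interpolation=cv2.INTER_CUBIC))
print(proj([572.7,-225.3,220],s)*1.5)
E
```

```text
1.65 [ 573.84954963 -224.6917448   307.88127524] 8.942594170301161 [-1.71051733e-03 -9.95563549e-04 -9.99998041e-01]
[387.51740825 301.85097718]
```

View pics/w2.png

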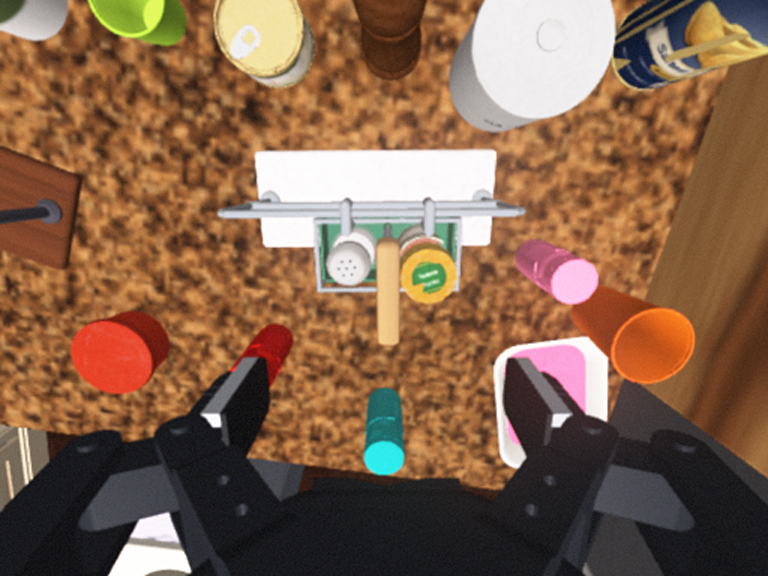

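The wrist view shows the grip centred between the fingers, from (388,238) to (388,338), lined up with the tool. The stand's bar is horizontal in the picture.

```bash
python3 - <<'E'
from h import *
s=np.load('s1.npy',allow_pickle=True).item()
a,b=[ray('wrist',(x/1.5,y/1.5),220,s) for x,y in((388,238),(388,338))]
print(a,b,(a+b)/2,np.linalg.norm(a-b),yaw(a-b),tool(s,(a+b)/2-s['tcp_pos']))
l,r=[ray('wrist',(x/1.5,y/1.5),150,s) for x,y in((230,211),(515,210))]; print('bar yaw',yaw(l-r)-90)
E
```

```text
[ 610.07091548 -219.68190836  220.        ] [ 549.96151298 -229.18102876  220.        ] [ 580.01621423 -224.43146856  220.        ] 60.855349450191774 8.98021727202911 [ 6.28247826  0.78894408 87.8699156 ]
bar yaw 9.08278118166622
```

send_rows --plan '[{"dx":2,"dy":0.5,"dz":25,"turn":0,"hand":-1},{"dx":2,"dy":0.5,"dz":50,"turn":0,"hand":-1},{"dx":2,"dy":0.5,"dz":70,"turn":0,"hand":-1},{"dx":2,"dy":0.5,"dz":85,"turn":0,"hand":-0.6},{"dx":2,"dy":0.5,"dz":98,"turn":0,"hand":-0.3},{"dx":2,"dy":0.5,"dz":107,"turn":0,"hand":0},{"dx":2,"dy":0.5,"dz":109,"turn":0,"hand":0.2},{"dx":2,"dy":0.5,"dz":109,"turn":0,"hand":0.4},{"dx":2,"dy":0.5,"dz":109,"turn":0,"hand":0.5}]'

```text
clock: 2.82
tcp_pos: [575.3, -226.2, 201.0]
tcp_rot: [0.0, 0.997, 0.077, 0.001]
ft_force: [-0.1, 0.4, 0.7]
grip_width: 21.4
grasp_force: 0.0
```

```bash
python3 - <<'E'
from h import *
s=read_state();print(s['tcp_pos'],s['grip_width'],s['ft_force'],s['wrist_torque'])
np.save('s2.npy',s,allow_pickle=True)
im=grab_frame('wrist')[:,:,::-1]
cv2.imwrite('pics/w3.png',cv2.resize(im,(768,576),interpolation=cv2.INTER_CUBIC))
E
```

```text
[ 575.31195508 -226.24154346  200.98502597] 21.37907268653978 [-0.05748346  0.39801722  0.74485317] [0.00159565 0.00235863 0.04340018]
```

View pics/w3.png

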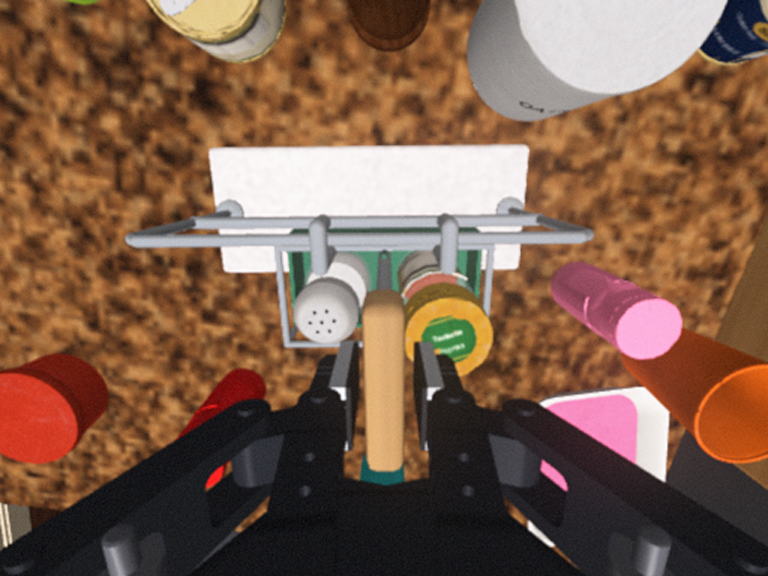

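The grip lies centred between the pads, at column 384 from row 292 to 470. I'll check the fore-aft centring by numbers.

```bash
python3 - <<'E'
from h import *
s=np.load('s2.npy',allow_pickle=True).item()
a,b=[ray('wrist',(x/1.5,y/1.5),220,s) for x,y in((384,294),(384,469))]
print(np.linalg.norm(a-b),tool(s,a-s['tcp_pos']),tool(s,b-s['tcp_pos']))
E
```

```text
64.22579529005078 [ 37.00193995  -1.14845477 -18.97559973] [-27.22366041  -1.29048584 -19.04535199]
```

send_rows --plan '[{"dx":4,"dy":-0.5,"dz":1,"turn":0,"hand":0.5},{"dx":4.5,"dy":-1,"dz":1,"turn":0,"hand":0.6},{"dx":4.5,"dy":-1,"dz":1,"turn":0,"hand":0.8},{"dx":4.5,"dy":-1,"dz":1,"turn":0,"hand":1},{"dx":4.5,"dy":-1,"dz":1,"turn":0,"hand":1},{"dx":4.5,"dy":-1,"dz":1,"turn":0,"hand":1}]'

```text
clock: 3.62
tcp_pos: [579.5, -224.3, 199.4]
tcp_rot: [-0.0, 0.997, 0.077, 0.0]
ft_force: [1.2, 0.7, 0.8]
grip_width: 13.2
grasp_force: 59.2
```

send_rows --plan '[{"dx":0,"dy":0,"dz":-2,"turn":0,"hand":1},{"dx":0,"dy":0,"dz":-6,"turn":0,"hand":1},{"dx":0,"dy":0,"dz":-12,"turn":0,"hand":1},{"dx":0,"dy":0,"dz":-20,"turn":0,"hand":1},{"dx":0,"dy":0,"dz":-30,"turn":0,"hand":1},{"dx":0,"dy":0,"dz":-42,"turn":0,"hand":1},{"dx":0,"dy":0,"dz":-55,"turn":0,"hand":1},{"dx":0,"dy":0,"dz":-70,"turn":0,"hand":1},{"dx":0,"dy":0,"dz":-84,"turn":0,"hand":1},{"dx":0,"dy":0,"dz":-96,"turn":0,"hand":1},{"dx":0,"dy":0,"dz":-104,"turn":0,"hand":1},{"dx":0,"dy":0,"dz":-105,"turn":0,"hand":1}]'

```text
clock: 5.12
tcp_pos: [579.5, -224.6, 305.0]
tcp_rot: [0.0, 0.997, 0.077, 0.001]
ft_force: [0.1, -0.1, -4.6]
grip_width: 12.9
grasp_force: 59.1
```

```bash
python3 - <<'E'
from h import *
s=read_state();print(s['tcp_pos'],s['grip_width'],s['ft_force'],s['wrist_torque'])
np.save('s3.npy',s,allow_pickle=True)
a=grab_frame('wrist')[:,:,::-1];b=grab_frame('scene')[:,:,::-1]
cv2.imwrite('pics/m3.png',np.vstack([cv2.resize(a[90:340,100:400],(600,500),interpolation=cv2.INTER_CUBIC)]))
cv2.imwrite('pics/s3.png',b)
g=[ -37*np.cos(np.radians(-12.5)),-37*np.sin(np.radians(-12.5))]
print(g)
E
```

```text
[ 579.46818611 -224.5670487   304.99561897] 12.939142046653862 [ 0.12773397 -0.0651441  -4.63428232] [0.0091466  0.00756289 0.03070416]
[np.float64(-36.12295226343753), np.float64(8.008265715709806)]
```

View pics/m3.png

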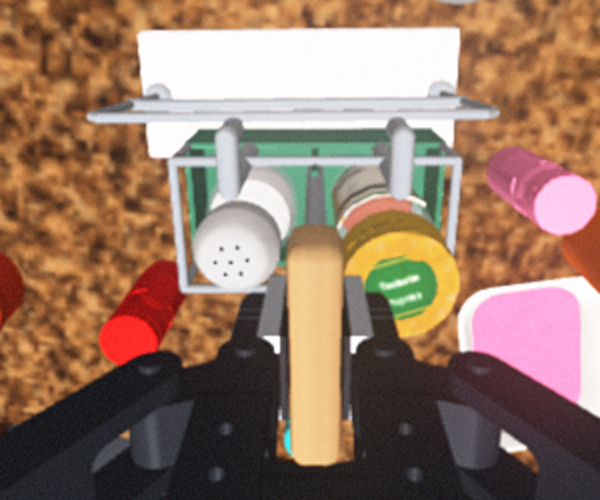

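The caddy hangs freely with both jars inside. The hooks' outer ends are at crop (229,122) and (400,122).

```bash
python3 - <<'E'
from h import *
s=np.load('s3.npy',allow_pickle=True).item()
for z in (263.6,257):
    l,r=[ray('wrist',(x/2+100,y/2+90),z,s) for x,y in((229,122),(400,122))]
    print(z,np.linalg.norm(l-r),tool(s,l-s['tcp_pos']),tool(s,r-s['tcp_pos']))
# near hook end at caddy wall x=31,z=96
E
```

```text
263.6 56.56351343332682 [ 49.41632765 -28.75476663  41.42762091] [49.34733197 27.80869551 41.45990224]
257 58.67831563387133 [ 48.53050808 -29.80318718  48.02615759] [48.45893278 28.87507525 48.05964586]
```

send_rows --plan '[{"dx":-2,"dy":-4,"dz":0,"turn":0,"hand":1},{"dx":-10,"dy":-15,"dz":0,"turn":0,"hand":1},{"dx":-21,"dy":-32,"dz":0,"turn":0,"hand":1},{"dx":-34,"dy":-52,"dz":0,"turn":2,"hand":1},{"dx":-49,"dy":-74,"dz":0,"turn":4,"hand":1},{"dx":-64,"dy":-97,"dz":0,"turn":6,"hand":1},{"dx":-78,"dy":-119,"dz":0,"turn":8,"hand":1},{"dx":-92,"dy":-139,"dz":0,"turn":9,"hand":1},{"dx":-104,"dy":-158,"dz":0,"turn":10,"hand":1},{"dx":-114,"dy":-173,"dz":0,"turn":10,"hand":1},{"dx":-120,"dy":-182,"dz":0,"turn":10,"hand":1},{"dx":-122,"dy":-186,"dz":0,"turn":10,"hand":1}]'

```text
clock: 6.72
tcp_pos: [430.0, -59.0, 304.4]
tcp_rot: [0.0, 1.0, -0.01, 0.0]
ft_force: [0.6, -0.4, -4.5]
grip_width: 12.7
grasp_force: 59.1
```

send_rows --plan '[{"dx":0,"dy":-6,"dz":0,"turn":0,"hand":1},{"dx":0,"dy":-22,"dz":0,"turn":1,"hand":1},{"dx":0,"dy":-48,"dz":0,"turn":2,"hand":1},{"dx":0,"dy":-82,"dz":0,"turn":4,"hand":1},{"dx":-1,"dy":-120,"dz":0,"turn":5.5,"hand":1},{"dx":-1,"dy":-160,"dz":0,"turn":7,"hand":1},{"dx":-1,"dy":-200,"dz":0,"turn":8.5,"hand":1},{"dx":-2,"dy":-238,"dz":0,"turn":10,"hand":1},{"dx":-2,"dy":-272,"dz":0,"turn":11,"hand":1},{"dx":-2,"dy":-298,"dz":0,"turn":11.3,"hand":1},{"dx":-2,"dy":-313,"dz":0,"turn":11.3,"hand":1},{"dx":-2,"dy":-318,"dz":0,"turn":11.3,"hand":1}]'

```text
clock: 8.22
tcp_pos: [401.1, -44.5, 304.4]
tcp_rot: [-0.025, 0.997, -0.073, 0.001]
ft_force: [0.1, -0.3, -5.0]
grip_width: 13.1
grasp_force: 59.1
```

```bash
python3 - <<'E'
from h import *
s=read_state();print(s['tcp_pos'],s['grip_width'],s['ft_force'])
R=Ro.from_quat(np.roll(s['tcp_rot'],-1)).as_matrix();print(yaw(R[:,0]))
np.save('s4.npy',s,allow_pickle=True)
a=grab_frame('wrist')[:,:,::-1]
cv2.imwrite('pics/w4.png',cv2.resize(a[60:320,60:450],(780,520),interpolation=cv2.INTER_CUBIC))
E
```

```text
[401.13283719 -44.49893514 304.44689187] 13.10966454178248 [ 0.11463395 -0.25988268 -4.98903542]
-8.402786276006864
```

View pics/w4.png

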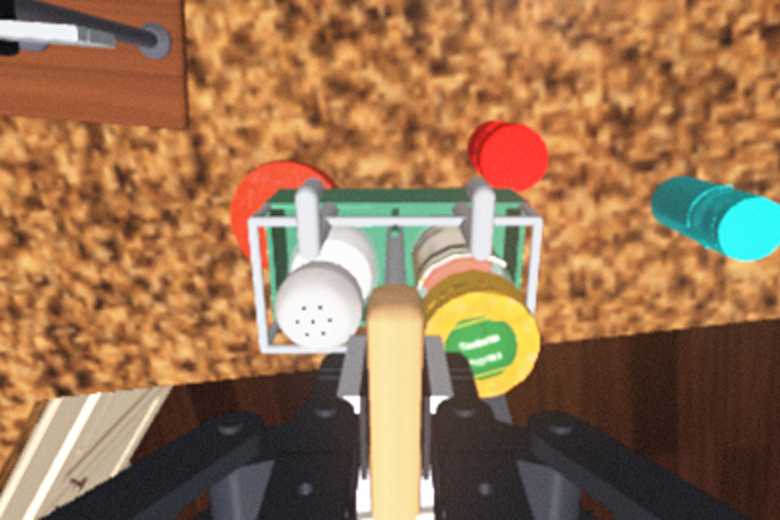

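The arm stalled at (401,-44) with a slight tilt. The caddy and both jars are fine in the hand. I'll check the joints.

```bash
python3 - <<'E'
from h import *
s=read_state();print(s['joint_positions'].round(3),s['tcp_pos'],s['tcp_rot'])
for n in(1,2,3):
    q=np.load(f's{n}.npy',allow_pickle=True).item();print(np.round(q['joint_positions'],3),q['tcp_pos'].round(1))
E
```

```text
[-0.148  0.028 -0.077  1.468  0.051  3.141] [400.76694976 -44.44716949 304.43448855] [-2.53060511e-02  9.96995297e-01 -7.32070402e-02  8.42540227e-04]
[-0.373  0.477  0.522  1.618 -0.     2.612] [ 573.8 -224.7  307.9]
[-0.375  0.494  0.275  1.351 -0.     2.613] [ 575.3 -226.2  201. ]
[-0.37   0.486  0.529  1.613 -0.     2.618] [ 579.5 -224.6  305. ]
```

Joint 6 is at its limit (3.14). The same tool orientation is reachable at joint 6 minus a full turn, so I'll unwind in free space by turning the caddy slowly the other way.

send_rows --plan '[{"dx":0,"dy":0,"dz":0,"turn":-2,"hand":1},{"dx":0,"dy":0,"dz":0,"turn":-6,"hand":1},{"dx":0,"dy":0,"dz":0,"turn":-10,"hand":1},{"dx":0,"dy":0,"dz":0,"turn":-12,"hand":1}]'

```text
clock: 8.78
tcp_pos: [401.5, -44.3, 304.3]
tcp_rot: [-0.025, 0.999, 0.033, 0.004]
ft_force: [-0.6, 0.1, -4.5]
grip_width: 13.1
grasp_force: 59.1
```

```bash
python3 - <<'E'
from h import *
s=read_state();print(s['joint_positions'].round(3),s['tcp_pos'],s['tcp_rot'].round(4))
E
```

```text
[-0.147  0.029 -0.076  1.468  0.051  2.929] [401.54694331 -44.34126557 304.31112651] [-0.0251  0.9991  0.0326  0.0036]
```

send_rows --plan '[{"dx":0,"dy":0,"dz":0,"turn":-3,"hand":1},{"dx":0,"dy":0,"dz":0,"turn":-9,"hand":1},{"dx":0,"dy":0,"dz":0,"turn":-18,"hand":1},{"dx":0,"dy":0,"dz":0,"turn":-28,"hand":1},{"dx":0,"dy":0,"dz":0,"turn":-38,"hand":1},{"dx":0,"dy":0,"dz":0,"turn":-48,"hand":1},{"dx":0,"dy":0,"dz":0,"turn":-58,"hand":1},{"dx":0,"dy":0,"dz":0,"turn":-68,"hand":1},{"dx":0,"dy":0,"dz":0,"turn":-78,"hand":1},{"dx":0,"dy":0,"dz":0,"turn":-88,"hand":1},{"dx":0,"dy":0,"dz":0,"turn":-97,"hand":1},{"dx":0,"dy":0,"dz":0,"turn":-103,"hand":1}]'

```text
clock: 10.28
tcp_pos: [401.5, -44.4, 304.3]
tcp_rot: [-0.013, 0.596, 0.803, 0.022]
ft_force: [-0.5, -0.7, -5.2]
grip_width: 13.1
grasp_force: 59.1
```

```bash
python3 - <<'E'
from h import *
s=read_state();print(s['joint_positions'].round(3),s['tcp_pos'],s['tcp_rot'].round(4),s['ft_force'],s['wrist_torque'])
E
```

```text
[-0.147  0.029 -0.076  1.468  0.051  1.129] [401.51541696 -44.43563965 304.34531368] [-0.0127  0.5956  0.8029  0.0219] [-0.47766876 -0.69159495 -5.15221043] [-0.1629611   0.00756317  0.00601803]
```

Unwinding works, so I'll continue.

send_rows --plan '[{"dx":0,"dy":0,"dz":0,"turn":-3,"hand":1},{"dx":0,"dy":0,"dz":0,"turn":-9,"hand":1},{"dx":0,"dy":0,"dz":0,"turn":-18,"hand":1},{"dx":0,"dy":0,"dz":0,"turn":-28,"hand":1},{"dx":0,"dy":0,"dz":0,"turn":-38,"hand":1},{"dx":0,"dy":0,"dz":0,"turn":-48,"hand":1},{"dx":0,"dy":0,"dz":0,"turn":-58,"hand":1},{"dx":0,"dy":0,"dz":0,"turn":-68,"hand":1},{"dx":0,"dy":0,"dz":0,"turn":-78,"hand":1},{"dx":0,"dy":0,"dz":0,"turn":-88,"hand":1},{"dx":0,"dy":0,"dz":0,"turn":-97,"hand":1},{"dx":0,"dy":0,"dz":0,"turn":-105,"hand":1}]'

```text
clock: 11.78
tcp_pos: [401.5, -44.4, 304.3]
tcp_rot: [0.01, -0.275, 0.961, 0.023]
ft_force: [0.3, -0.2, -4.9]
grip_width: 12.9
grasp_force: 59.1
```

send_rows --plan '[{"dx":0,"dy":0,"dz":0,"turn":-8,"hand":1},{"dx":0,"dy":0,"dz":0,"turn":-18,"hand":1},{"dx":0,"dy":0,"dz":0,"turn":-28,"hand":1},{"dx":0,"dy":0,"dz":0,"turn":-38,"hand":1},{"dx":0,"dy":0,"dz":0,"turn":-48,"hand":1},{"dx":0,"dy":0,"dz":0,"turn":-58,"hand":1},{"dx":0,"dy":0,"dz":0,"turn":-68,"hand":1},{"dx":0,"dy":0,"dz":0,"turn":-78,"hand":1},{"dx":0,"dy":0,"dz":0,"turn":-88,"hand":1},{"dx":0,"dy":0,"dz":0,"turn":-97,"hand":1},{"dx":0,"dy":0,"dz":0,"turn":-102,"hand":1},{"dx":0,"dy":0,"dz":0,"turn":-104,"hand":1}]'

```text
clock: 13.28
tcp_pos: [401.5, -44.4, 304.3]
tcp_rot: [-0.024, 0.926, -0.377, -0.007]
ft_force: [-0.2, 0.1, -4.3]
grip_width: 13.1
grasp_force: 59.1
```

```bash
python3 - <<'E'
from h import *
s=read_state();R=Ro.from_quat(np.roll(s['tcp_rot'],-1)).as_matrix()
print(s['joint_positions'].round(3),s['tcp_pos'],yaw(R[:,0]));print(R.round(4))
E
```

```text
[-0.147  0.029 -0.076  1.468  0.051 -2.515] [401.49299055 -44.4294372  304.34740978] -44.278659941250254
[[ 0.7156 -0.6985  0.0057]
 [-0.6978 -0.7145  0.0504]
 [-0.0311 -0.04   -0.9987]]
```

I'll use the opposite limit in mirror image to try to cancel the 2.9° sideways lean.

send_rows --plan '[{"dx":0,"dy":0,"dz":0,"turn":-6,"hand":1},{"dx":0,"dy":0,"dz":0,"turn":-16,"hand":1},{"dx":0,"dy":0,"dz":0,"turn":-26,"hand":1},{"dx":3,"dy":3,"dz":0,"turn":-33,"hand":1},{"dx":12,"dy":12,"dz":0,"turn":-37,"hand":1},{"dx":26,"dy":26,"dz":0,"turn":-39,"hand":1}]'

```text
clock: 14.02
tcp_pos: [406.5, -47.3, 302.5]
tcp_rot: [-0.011, 0.998, -0.067, 0.001]
ft_force: [-0.5, -0.2, -5.2]
grip_width: 12.8
grasp_force: 59.1
```

```bash
python3 - <<'E'
from h import *
s=read_state();R=Ro.from_quat(np.roll(s['tcp_rot'],-1)).as_matrix()
print(s['joint_positions'].round(3),s['tcp_pos'],yaw(R[:,0]));print(R.round(4))
E
```

```text
[-0.132  0.038 -0.07   1.462  0.023 -3.14 ] [406.46382022 -47.26756298 302.5032098 ] -7.646507639130353
[[ 9.911e-01 -1.330e-01  3.600e-03]
 [-1.331e-01 -9.909e-01  2.250e-02]
 [ 5.000e-04 -2.270e-02 -9.997e-01]]
```

It works: the lean is down to 1.3°. One more small dose.

send_rows --plan '[{"dx":1,"dy":12,"dz":0,"turn":-3,"hand":1},{"dx":3,"dy":25,"dz":0,"turn":-5,"hand":1}]'

```text
clock: 14.28
tcp_pos: [409.1, -36.2, 301.8]
tcp_rot: [0.003, 0.999, -0.043, 0.001]
ft_force: [0.7, 0.2, -5.0]
grip_width: 13.1
grasp_force: 59.1
```

```bash
python3 - <<'E'
from h import *
s=read_state();R=Ro.from_quat(np.roll(s['tcp_rot'],-1)).as_matrix()
print(s['joint_positions'].round(3),s['tcp_pos'],yaw(R[:,0]));print(R.round(4))
E
```

```text
[-0.084  0.041 -0.069  1.46  -0.006 -3.141] [409.07641654 -36.18504298 301.84418451] -4.884730172922596
[[ 0.9964 -0.0852  0.0011]
 [-0.0852 -0.9964 -0.0057]
 [ 0.0016  0.0056 -1.    ]]
```

send_rows --plan '[{"dx":0,"dy":-5,"dz":0,"turn":0,"hand":1},{"dx":0,"dy":-20,"dz":-1,"turn":0,"hand":1},{"dx":0,"dy":-46,"dz":-2,"turn":1,"hand":1},{"dx":0,"dy":-78,"dz":-3,"turn":2,"hand":1},{"dx":0,"dy":-114,"dz":-4,"turn":4,"hand":1},{"dx":0,"dy":-150,"dz":-5,"turn":5.5,"hand":1},{"dx":0,"dy":-186,"dz":-5,"turn":7,"hand":1},{"dx":0,"dy":-222,"dz":-5,"turn":7.6,"hand":1},{"dx":0,"dy":-254,"dz":-5,"turn":7.6,"hand":1},{"dx":0,"dy":-278,"dz":-5,"turn":7.6,"hand":1},{"dx":0,"dy":-292,"dz":-5,"turn":7.6,"hand":1},{"dx":0,"dy":-297,"dz":-5,"turn":7.6,"hand":1}]'

```text
clock: 15.78
tcp_pos: [434.7, 259.7, 305.2]
tcp_rot: [0.003, 0.994, -0.109, 0.001]
ft_force: [-0.0, -0.2, -3.5]
grip_width: 13.1
grasp_force: 59.1
```

```bash
python3 - <<'E'
from h import *
s=read_state();R=Ro.from_quat(np.roll(s['tcp_rot'],-1)).as_matrix()
print(s['joint_positions'].round(3),s['tcp_pos'],yaw(R[:,0]),s['ft_force'],s['wrist_torque']);print(R.round(4))
np.save('s5.npy',s,allow_pickle=True)
a=grab_frame('wrist')[:,:,::-1]
cv2.imwrite('pics/w5.png',cv2.resize(a[20:295,50:450],(800,550),interpolation=cv2.INTER_CUBIC))
E
```

```text
[ 0.542  0.238  0.171  1.506 -0.005 -2.381] [434.69777405 259.74660014 305.17810257] -12.543504338539162 [-0.02258343 -0.1933767  -3.48073096] [-0.09377389  0.03690273 -0.02931092]
[[ 0.9761 -0.2172  0.001 ]
 [-0.2172 -0.9761 -0.0058]
 [ 0.0022  0.0054 -1.    ]]
```

View pics/w5.png

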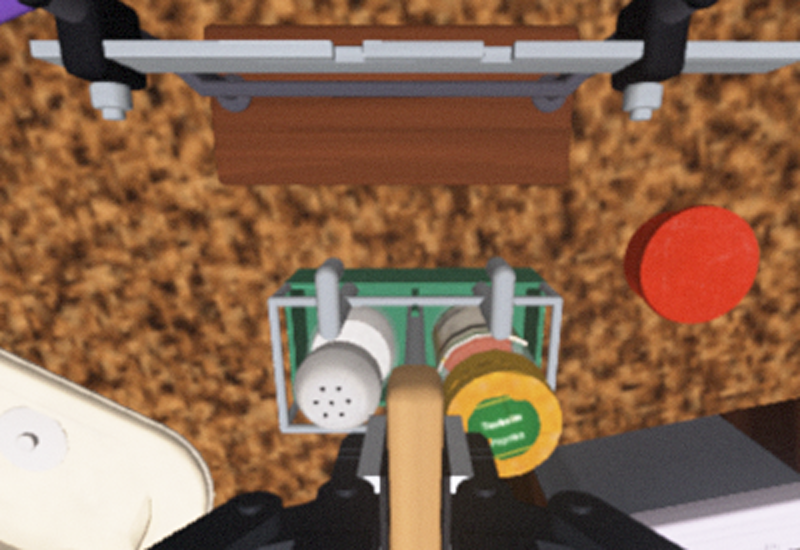

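The wrist view shows both notches in the bar, at crop (348,50) and (499,50). The caddy's hooks are at (330,268) and (500,268), parallel to the bar.

```bash
python3 - <<'E'
from h import *
s=np.load('s5.npy',allow_pickle=True).item()
T=lambda p,z:tool(s,ray('wrist',(p[0]/2+50,p[1]/2+20),z,s)-s['tcp_pos'])
for p in((348,46),(499,46),(348,52),(140,46),(620,46)): print('bar',p,T(p,205))
for p in((330,266),(500,266)): print('hook',p,T(p,261))
b=s['tcp_pos']+0
n=(556.5,232.4,205.);print('top-cam notch mid in tool',tool(s,np.array(n)-s['tcp_pos']), tool(s,np.array([555.2,227.7,205])-s['tcp_pos']))
E
```

```text
bar (348, 46) [126.41369986 -26.73119451 100.3195651 ]
bar (499, 46) [126.440362    33.02670717 100.6421233 ]
bar (348, 52) [124.28691643 -26.80830942 100.31437071]
bar (140, 46) [ 126.37711452 -108.72997283   99.87695621]
bar (620, 46) [126.46178964  81.05250535 100.90135454]
hook (330, 266) [ 47.48834998 -29.02098398  44.12893008]
hook (500, 266) [47.37868475 28.23797518 44.43769583]
top-cam notch mid in tool [124.60875289  -0.30137968 100.45814498] [124.3605327    4.56870502 100.48386992]
```

My picture views are used up, so I'll go by numbers and feel. I'll hover just short of the bar with the lips above it, then creep forward until the caddy's back touches the bar.

send_rows --plan '[{"dx":4,"dy":0.5,"dz":0,"turn":0,"hand":1},{"dx":14,"dy":1.5,"dz":0,"turn":0,"hand":1},{"dx":28,"dy":2.5,"dz":0,"turn":0,"hand":1},{"dx":44,"dy":3.5,"dz":0,"turn":0,"hand":1},{"dx":58,"dy":3.5,"dz":0,"turn":0,"hand":1},{"dx":70,"dy":3.5,"dz":2,"turn":0,"hand":1},{"dx":78,"dy":3.5,"dz":6,"turn":0,"hand":1},{"dx":82,"dy":3.5,"dz":12,"turn":0,"hand":1},{"dx":84,"dy":3.5,"dz":19,"turn":0,"hand":1},{"dx":84,"dy":3.5,"dz":24,"turn":0,"hand":1},{"dx":84,"dy":3.5,"dz":26,"turn":0,"hand":1},{"dx":84,"dy":3.5,"dz":26,"turn":0,"hand":1}]'

```text
clock: 17.32
tcp_pos: [515.9, 237.2, 279.6]
tcp_rot: [0.003, 0.994, -0.11, 0.001]
ft_force: [-0.3, 0.1, -4.3]
grip_width: 13.0
grasp_force: 59.1
```

```bash
python3 - <<'E'
from h import *
s=read_state();print(s['tcp_pos'],s['ft_force'].round(2),s['wrist_torque'].round(3))
np.save('s6.npy',s,allow_pickle=True)
a=grab_frame('wrist');cv2.imwrite('pics/w6.png',a[:,:,::-1])
g=cv2.cvtColor(a,cv2.COLOR_RGB2GRAY)
for y in range(120,182,2): print(y,''.join('%4d'%v for v in g[y,196:324:4]))
E
```

```text
[515.88865808 237.19039024 279.64874949] [-0.34  0.08 -4.34] [ 0.066  0.001 -0.049]
120   87  83  85  88  83  85  86  84  86  83  88  85  86  83  84  85  82  85  83  87  77  80  77  81  80  81  81  78  82  78  72  74
122   85  82  81  84  84  80  85  81  81  83  81  86  83  81  79  80  78  84  79  79  79  76  75  77  78  79  79  71  78  79  77  89
124   76  76  72  71  76  69  72  73  74  76  73  72  69  74  76  76  75  78  73  75  78  73  74  71  72  75  75  74  79  78  82  56
126   70  68  71  71  72  73  76  75  73  73  75  80  77  80  77  79  78  75  79  76  78  80  77  78  80  77  76  76  78  71  78  44
128   70  73  70  76  71  77  72  77  76  81  81  76  80  80  78  80  74  82  82  84  81  84  85  84  86  83  81  82  84  80  87  50
130   70  73  77  77  72  70  71  75  73  72  81  77  72  72  75  75  79  78  72  78  76  75  76  81  84  79  80  80  78  72  86  82
132   75  77  76  77  81  80  79  80  78  80  81  79  80  80  78  78  79  82  85  81  79  79  80  83  82  76  82  81  75  78  87  92
134   76  78  82  83  84  82  82  82  85  81  85  85  87  79  84  81  81  82  84  81 
[... 2406 characters left out ...]
198  97 147 194 193 196 199 201 199
172  175 176 186 159 199 192  91 101 182 184 184 193 193 174 174 134 165 174 171 176 168 176 179 175  90 146 197 190 169 163 151 162
174   58  54 119 133 200 194  96  90 159 156 140 132 124 124 123  67  95 127 122 131 117 120 148 145  91 151 194 193 128  92  55 121
176   55  56 123 139 199 194  99 130 169 174 162 140 125 127 125 118 102 124 124  98 104 140 156 154  81 155 198 194 124  93  60 123
178   65  54 122 134 198 193 101 169 176 171 169 154 133 129 120 114 100 128 134 106 135 154 160 158  88 155 194 193 125  86  61 121
180   76  54 120 130 196 195 100 227 215 184 174 163 135 130 114 105 102 124 110 106 148 158 155 157 120 159 196 191 125  82  57 123
```

The profile puts the notch midpoint about 0.8 mm to the right of the hooks' midpoint, and the lips are just over the bar. Creeping forward.

send_rows --plan '[{"dx":1,"dy":0.8,"dz":0,"turn":0,"hand":1},{"dx":2,"dy":0.8,"dz":0,"turn":0,"hand":1},{"dx":3,"dy":0.8,"dz":0,"turn":0,"hand":1},{"dx":4,"dy":0.8,"dz":0,"turn":0,"hand":1},{"dx":4,"dy":0.8,"dz":0,"turn":0,"hand":1}]'

```text
clock: 18.0
tcp_pos: [520.0, 235.4, 279.6]
tcp_rot: [0.003, 0.994, -0.11, 0.001]
ft_force: [-0.1, 0.0, -3.9]
grip_width: 13.0
grasp_force: 59.1
```

send_rows --plan '[{"dx":1,"dy":0,"dz":0,"turn":0,"hand":1},{"dx":2,"dy":0,"dz":0,"turn":0,"hand":1},{"dx":2,"dy":0,"dz":0,"turn":0,"hand":1}]'

```text
clock: 18.38
tcp_pos: [521.9, 235.0, 279.6]
tcp_rot: [0.003, 0.994, -0.11, 0.001]
ft_force: [-0.0, 0.4, -4.7]
grip_width: 13.0
grasp_force: 59.2
```

```bash
python3 - <<'E'
from h import *
s=read_state();print(s['tcp_pos'],s['ft_force'].round(2),s['wrist_torque'].round(3))
a=grab_frame('wrist');g=cv2.cvtColor(a,cv2.COLOR_RGB2GRAY)
for y in range(146,182,2): print(y,''.join('%4d'%v for v in g[y,204:228:2]),' | ',''.join('%4d'%v for v in g[y,288:312:2]))
E
```

```text
[521.86686203 235.01938125 279.61226447] [-0.05  0.37 -4.7 ] [ 0.036  0.038 -0.032]
146   65  63  65  75  66  68  66  67  74  69  76  68  |    78  74  72  74  70  72  72  75  75  78  72  74
148   74  73  70  76  74  78  86  76  74  78  75  71  |    76  80  78  81  80  87  81  81  79  80  77  77
150   94  97  93  94  93 104  99 101  89  93  94  93  |    93  99  93  90  97 105 103  96  96  95  97  97
152   89  92  90  98 100 100 100  96  87  93  95  95  |    97  93  94  89  95  98 100 109  98  87  89  92
154   87  84  94 133 143 137 111  92  85  87  86  85  |    86  85  81  85  88 117 139 152 130  95  90  89
156   98 100 125 177 185 175 153  99  85 103  98 101  |    93  98  97  82  99 145 175 192 178 142 101  97
158   97  94 162 194 198 196 179 128 129 150 151 109  |   157 153 151 128 113 171 193 200 194 174 103  97
160  176 180 171 197 201 197 189 145 200 204 191 172  |   202 203 202 196 129 182 195 199 194 179 180 185
162  204 202 166 194 199 196 188 148 201 199 183 191  |   198 195 198 192 132 185 195 197 195 180 195 198
164  208 207 171 193 199 199 193 156 207 207 206 200  |   180 
[... 191 characters left out ...]
118 128 123  |   132 131 114  95 140 183 196 201 197 161 137 136
170  197 198 158 192 199 198 191 163  99 110 170 200  |   195 175  93 100 144 188 197 198 196 176 198 201
172  187 188 162 192 201 198 194 163  93  97  99 178  |   174  97  92  97 148 190 196 199 193 166 172 173
174  124 122 130 190 199 199 196 166  97  91  89 157  |   151  87  92  91 151 191 198 200 194 161 125 129
176  116 122 136 190 198 199 195 171  98  85 126 175  |   157 126  87  90 155 192 197 198 192 151 126 125
178  118 120 139 189 200 196 192 177 100  88 165 180  |   161 151  90  94 156 190 198 193 196 142 128 130
180  124 118 127 187 195 199 197 176 102 138 224 223  |   154 156 115  94 160 191 200 195 190 137 126 131
```

send_rows --plan '[{"dx":1,"dy":-0.4,"dz":0,"turn":0,"hand":1},{"dx":2,"dy":-0.4,"dz":0,"turn":0,"hand":1},{"dx":2,"dy":-0.4,"dz":0,"turn":0,"hand":1}]'

```text
clock: 18.8
tcp_pos: [523.1, 235.1, 279.6]
tcp_rot: [0.003, 0.994, -0.11, 0.0]
ft_force: [-3.4, 1.0, -3.4]
grip_width: 13.1
grasp_force: 59.4
```

send_rows --plan '[{"dx":1,"dy":0,"dz":0,"turn":0,"hand":1},{"dx":2,"dy":0,"dz":0,"turn":0,"hand":1},{"dx":2,"dy":0,"dz":0,"turn":0,"hand":1}]'

```text
clock: 19.18
tcp_pos: [524.7, 234.8, 279.6]
tcp_rot: [0.002, 0.994, -0.109, -0.0]
ft_force: [-5.4, 0.6, -2.9]
grip_width: 13.2
grasp_force: 59.5
```

Contact is felt: the back face is on the bar. I'll back off about 4 mm so the bar sits in the middle of the gap, then lower gently.

send_rows --plan '[{"dx":-2,"dy":0,"dz":0,"turn":0,"hand":1},{"dx":-4,"dy":0,"dz":0,"turn":0,"hand":1},{"dx":-4.5,"dy":0,"dz":1,"turn":0,"hand":1},{"dx":-4.5,"dy":0,"dz":3,"turn":0,"hand":1},{"dx":-4.5,"dy":0,"dz":5,"turn":0,"hand":1},{"dx":-4.5,"dy":0,"dz":7,"turn":0,"hand":1},{"dx":-4.5,"dy":0,"dz":8,"turn":0,"hand":1},{"dx":-4.5,"dy":0,"dz":8,"turn":0,"hand":1}]'

```text
clock: 20.18
tcp_pos: [521.5, 235.4, 271.5]
tcp_rot: [0.003, 0.994, -0.11, 0.001]
ft_force: [-0.5, 0.2, -5.6]
grip_width: 13.0
grasp_force: 59.2
```

send_rows --plan '[{"dx":0,"dy":0,"dz":1,"turn":0,"hand":1},{"dx":0,"dy":0,"dz":2,"turn":0,"hand":1},{"dx":0,"dy":0,"dz":3,"turn":0,"hand":1},{"dx":0,"dy":0,"dz":3,"turn":0,"hand":1}]'

```text
clock: 20.68
tcp_pos: [521.4, 235.4, 268.5]
tcp_rot: [0.003, 0.994, -0.11, 0.001]
ft_force: [0.4, 0.2, -4.4]
grip_width: 13.1
grasp_force: 59.2
```

send_rows --plan '[{"dx":0,"dy":0,"dz":1,"turn":0,"hand":1},{"dx":0,"dy":0,"dz":2,"turn":0,"hand":1},{"dx":0,"dy":0,"dz":3,"turn":0,"hand":1},{"dx":0,"dy":0,"dz":4,"turn":0,"hand":1},{"dx":0,"dy":0,"dz":4,"turn":0,"hand":1}]'

```text
clock: 21.3
tcp_pos: [521.4, 235.4, 264.5]
tcp_rot: [0.003, 0.994, -0.11, 0.001]
ft_force: [-0.4, -0.6, -5.6]
grip_width: 13.0
grasp_force: 59.2
```

send_rows --plan '[{"dx":0,"dy":0,"dz":1,"turn":0,"hand":1},{"dx":0,"dy":0,"dz":2,"turn":0,"hand":1},{"dx":0,"dy":0,"dz":3,"turn":0,"hand":1},{"dx":0,"dy":0,"dz":4,"turn":0,"hand":1},{"dx":0,"dy":0,"dz":4,"turn":0,"hand":1}]'

```text
clock: 21.92
tcp_pos: [521.1, 235.6, 260.6]
tcp_rot: [0.002, 0.994, -0.11, 0.001]
ft_force: [-1.2, -0.2, -1.7]
grip_width: 13.4
grasp_force: 59.4
```

Contact at z 260.6 matches the caddy's rear bottom edge catching the backing rod, because it hangs slightly nose down. I'll lift a little, back off 1.5 mm and try again.

send_rows --plan '[{"dx":0,"dy":0,"dz":-3,"turn":0,"hand":1},{"dx":-1,"dy":0,"dz":-4,"turn":0,"hand":1},{"dx":-1.5,"dy":0,"dz":-4,"turn":0,"hand":1},{"dx":-1.5,"dy":0,"dz":-3,"turn":0,"hand":1},{"dx":-1.5,"dy":0,"dz":-2,"turn":0,"hand":1},{"dx":-1.5,"dy":0,"dz":-1,"turn":0,"hand":1},{"dx":-1.5,"dy":0,"dz":0,"turn":0,"hand":1},{"dx":-1.5,"dy":0,"dz":0,"turn":0,"hand":1}]'

```text
clock: 22.92
tcp_pos: [520.0, 235.7, 260.5]
tcp_rot: [0.003, 0.994, -0.11, 0.001]
ft_force: [-0.1, -0.3, -4.3]
grip_width: 12.8
grasp_force: 59.1
```

```bash
python3 - <<'E'
from h import *
s=read_state();print(s['tcp_pos'],s['ft_force'].round(2),s['wrist_torque'].round(3))
E
```

```text
[519.96279957 235.70733061 260.48356705] [-0.07 -0.32 -4.29] [ 0.037 -0.005 -0.007]
```

Free now, so I'll continue down.

send_rows --plan '[{"dx":0,"dy":0,"dz":1,"turn":0,"hand":1},{"dx":0,"dy":0,"dz":2,"turn":0,"hand":1},{"dx":0,"dy":0,"dz":3,"turn":0,"hand":1},{"dx":0,"dy":0,"dz":3,"turn":0,"hand":1}]'

```text
clock: 23.42
tcp_pos: [520.1, 235.7, 257.6]
tcp_rot: [0.003, 0.994, -0.11, 0.001]
ft_force: [1.3, -0.3, -4.2]
grip_width: 13.2
grasp_force: 59.2
```

send_rows --plan '[{"dx":0,"dy":0,"dz":1,"turn":0,"hand":1},{"dx":0,"dy":0,"dz":2,"turn":0,"hand":1},{"dx":0,"dy":0,"dz":2,"turn":0,"hand":1}]'

```text
clock: 23.8
tcp_pos: [520.1, 235.7, 255.6]
tcp_rot: [0.003, 0.994, -0.11, 0.001]
ft_force: [-0.3, 0.8, -4.5]
grip_width: 13.1
grasp_force: 59.2
```

send_rows --plan '[{"dx":0,"dy":0,"dz":1,"turn":0,"hand":1},{"dx":0,"dy":0,"dz":2,"turn":0,"hand":1},{"dx":0,"dy":0,"dz":3,"turn":0,"hand":1},{"dx":0,"dy":0,"dz":3,"turn":0,"hand":1}]'

```text
clock: 24.3
tcp_pos: [520.2, 235.7, 252.6]
tcp_rot: [0.003, 0.994, -0.11, 0.001]
ft_force: [1.2, -0.1, -3.7]
grip_width: 13.2
grasp_force: 59.3
```

send_rows --plan '[{"dx":0,"dy":0,"dz":1,"turn":0,"hand":1},{"dx":0,"dy":0,"dz":2,"turn":0,"hand":1},{"dx":0,"dy":0,"dz":2,"turn":0,"hand":1}]'

```text
clock: 24.68
tcp_pos: [520.2, 235.7, 250.6]
tcp_rot: [0.003, 0.994, -0.11, 0.001]
ft_force: [1.7, 0.7, -3.0]
grip_width: 12.8
grasp_force: 59.3
```

send_rows --plan '[{"dx":0,"dy":0,"dz":1,"turn":0,"hand":1},{"dx":0,"dy":0,"dz":2,"turn":0,"hand":1},{"dx":0,"dy":0,"dz":2,"turn":0,"hand":1}]'

```text
clock: 25.05
tcp_pos: [520.2, 235.7, 248.7]
tcp_rot: [0.002, 0.994, -0.11, 0.001]
ft_force: [2.5, 0.3, -2.7]
grip_width: 13.0
grasp_force: 59.4
```

send_rows --plan '[{"dx":0,"dy":0,"dz":1,"turn":0,"hand":1},{"dx":0,"dy":0,"dz":1,"turn":0,"hand":1}]'

```text
clock: 25.3
tcp_pos: [520.2, 235.7, 247.7]
tcp_rot: [0.002, 0.994, -0.11, 0.001]
ft_force: [1.4, -0.6, -1.7]
grip_width: 13.1
grasp_force: 59.5
```

send_rows --plan '[{"dx":0.7,"dy":0,"dz":0.5,"turn":0,"hand":1},{"dx":0.7,"dy":0,"dz":1,"turn":0,"hand":1},{"dx":0.7,"dy":0,"dz":1,"turn":0,"hand":1}]'

```text
clock: 25.68
tcp_pos: [520.4, 235.5, 246.9]
tcp_rot: [0.002, 0.994, -0.11, 0.001]
ft_force: [-0.5, 0.2, 0.3]
grip_width: 13.0
grasp_force: 59.9
```

send_rows --plan '[{"dx":0,"dy":0,"dz":0.5,"turn":0,"hand":1},{"dx":0,"dy":0,"dz":1,"turn":0,"hand":1},{"dx":0,"dy":0,"dz":1,"turn":0,"hand":1}]'

```text
clock: 26.05
tcp_pos: [520.5, 235.6, 246.7]
tcp_rot: [0.002, 0.994, -0.11, 0.001]
ft_force: [-3.0, -1.4, 5.7]
grip_width: 12.8
grasp_force: 60.6
```

Firm stop at z 246.7, which is the home height. A small sideways test will show whether the notches hold it.

send_rows --plan '[{"dx":0.3,"dy":1,"dz":-0.7,"turn":0,"hand":1},{"dx":0.3,"dy":2,"dz":-0.7,"turn":0,"hand":1},{"dx":0.3,"dy":3,"dz":-0.7,"turn":0,"hand":1},{"dx":0.3,"dy":3,"dz":-0.7,"turn":0,"hand":1}]'

```text
clock: 26.55
tcp_pos: [520.5, 234.4, 246.8]
tcp_rot: [0.001, 0.994, -0.109, 0.001]
ft_force: [-2.0, 4.8, 2.5]
grip_width: 13.0
grasp_force: 60.2
```

send_rows --plan '[{"dx":0,"dy":-2,"dz":0,"turn":0,"hand":1},{"dx":0,"dy":-4,"dz":0,"turn":0,"hand":1},{"dx":0,"dy":-6,"dz":0,"turn":0,"hand":1},{"dx":0,"dy":-6,"dz":0,"turn":0,"hand":1}]'

```text
clock: 27.05
tcp_pos: [520.7, 235.9, 246.8]
tcp_rot: [0.005, 0.994, -0.11, 0.001]
ft_force: [-5.7, -4.6, 7.7]
grip_width: 13.1
grasp_force: 61.0
```

It's trapped both ways with a few newtons, so both hooks are home. I'll centre it, relax and open.

send_rows --plan '[{"dx":-0.5,"dy":2,"dz":0,"turn":0,"hand":1},{"dx":-0.5,"dy":3.5,"dz":0,"turn":0,"hand":1},{"dx":-0.5,"dy":3.5,"dz":-0.3,"turn":0,"hand":1},{"dx":-0.5,"dy":3.5,"dz":-0.3,"turn":0,"hand":1}]'

```text
clock: 27.55
tcp_pos: [520.5, 235.2, 246.7]
tcp_rot: [0.003, 0.994, -0.11, 0.001]
ft_force: [-2.0, 2.0, 5.2]
grip_width: 13.0
grasp_force: 60.5
```

send_rows --plan '[{"dx":0,"dy":0,"dz":0,"turn":0,"hand":0.7},{"dx":0,"dy":0,"dz":0,"turn":0,"hand":0.55},{"dx":0,"dy":0,"dz":0,"turn":0,"hand":0.4},{"dx":0,"dy":0,"dz":0,"turn":0,"hand":0.3},{"dx":0,"dy":0,"dz":0,"turn":0,"hand":0.3}]'

```text
clock: 28.18
tcp_pos: [520.4, 234.8, 246.4]
tcp_rot: [0.003, 0.994, -0.11, 0.001]
ft_force: [-0.5, 0.8, -0.2]
grip_width: 30.1
grasp_force: 0.0
```

```bash
python3 - <<'E'
from h import *
s=read_state();print(s['tcp_pos'],s['ft_force'].round(2),s['grip_width'])
a=grab_frame('wrist');g=cv2.cvtColor(a,cv2.COLOR_RGB2GRAY)
cv2.imwrite('pics/w7.png',a[:,:,::-1])
for y in range(140,172,2): print(y,''.join('%4d'%v for v in g[y,204:230:2]),' | ',''.join('%4d'%v for v in g[y,286:312:2]))
E
```

```text
[520.43851745 234.82974354 246.39210721] [-0.52  0.79 -0.18] 30.090947378759346
140   95  95  97  93  91  95  96  98  97  97  97  94  98  |    97  95  98  98  97  93  94  92  93  96  89  94  97
142   92  95  95  92  96  99  88  96  92  95  93  96 100  |    97  97  92  95  93  98  92  96  93  96  96  95  94
144   94  97  97  97  95  97  96  97  98  98  93  94  95  |    97  92  96  90  96  99  97  94  95  93  94 101  97
146   96  99  97 101  96  96  95  95  88  98  97  98  97  |   101  90  98  91  97  97  97 100  93  98  97  94  94
148   90  90  91  92  91  90  93  89  89  92  92  91  91  |    91  94  94  94  94  92  92  88  90  93  90  88  89
150   72  71  74  77  83 104 113  94  77  78  77  80  77  |    77  79  78  75  87 106 111  94  78  73  77  77  77
152  108 101 104 100 113 114 114 108 100 102 108 102 104  |   100  99 104 100 103 109 112 112 108 103 103 104 100
154  107 105 114 135 141 132 107 104 101 105 107 106 109  |   107 102 103  98 100 105 128 146 141 120 106 107 107
156  104 105 149 185 185 169 134  97  98 104 111 106 107  |   108 109 101  99  90 118 155 184 189 166 113 108 105
158   82  97 187 217 217 208 179 111  91  82  83  82  83  |    87  88  86  93  90 148 192 214 218 206 147  83  83
160  112 127 204 219 219 216 197 138 111 111 113 112 112  |   112 115 111 113 104 166 207 221 216 214 167 113 110
162  111 125 201 218 218 216 202 134 114 105 117 112 111  |   117 108 116 114 108 170 211 216 219 214 167 108 112
164  183 174 198 216 219 214 203 151 130 113 116 117 108  |   120 141 192 194 173 173 209 221 214 212 172 113 118
166  223 205 199 215 218 215 204 161 185 190 186 191 190  |   196 197 207 221 191 172 211 217 217 213 150 168 200
168  223 212 196 218 216 217 204 175 215 210 216 215 215  |   216 218 212 220 190 178 210 219 217 213 135 200 217
170  216 202 192 214 218 217 206 174 214 214 215 215 217  |   218 220 197 210 174 180 211 218 217 212 132 211 217
```

The caddy stayed put and the hooks are level with each other, so I'll withdraw straight up.

send_rows --plan '[{"dx":0,"dy":-0.5,"dz":-3,"turn":0,"hand":0.3},{"dx":0,"dy":-0.5,"dz":-8,"turn":0,"hand":0.3},{"dx":0,"dy":-0.5,"dz":-15,"turn":0,"hand":0.3},{"dx":0,"dy":-0.5,"dz":-24,"turn":0,"hand":0.3},{"dx":0,"dy":-0.5,"dz":-36,"turn":0,"hand":0.3},{"dx":0,"dy":-0.5,"dz":-50,"turn":0,"hand":0.3},{"dx":-10,"dy":-0.5,"dz":-65,"turn":0,"hand":0.2},{"dx":-25,"dy":0,"dz":-80,"turn":0,"hand":0.2},{"dx":-40,"dy":0,"dz":-90,"turn":0,"hand":0.2},{"dx":-50,"dy":0,"dz":-95,"turn":0,"hand":0.2},{"dx":-50,"dy":0,"dz":-95,"turn":0,"hand":0.2},{"dx":-50,"dy":0,"dz":-95,"turn":0,"hand":0.2}]'

```text
clock: 29.72
tcp_pos: [471.4, 246.5, 341.1]
tcp_rot: [0.003, 0.994, -0.11, 0.001]
ft_force: [0.3, -0.2, -1.0]
grip_width: 33.9
grasp_force: 0.0
```

```bash
python3 - <<'E'
from h import *
s=read_state();print(s['tcp_pos'],s['ft_force'].round(2))
H=lambda z:None
a=grab_frame('wrist');hs=cv2.cvtColor(a,cv2.COLOR_RGB2HSV)
# wooden grip blob -> position at home: expected centre z=109+148, top 267 mm
b=grab_frame('wrist');d=np.abs(a.astype(int)-b).mean();print('motion',d)
m=cv2.inRange(hs,(12,60,150),(25,190,255));m[300:]=0
n,l,st,c=cv2.connectedComponentsWithStats(m)
for i in np.argsort(-st[1:,4])[:4]+1: print(st[i],c[i],ray('wrist',c[i],267,s))
# expected pixels for hooks' tops and grip ends with caddy at home
u=np.array([.976,-.217,0]);v=np.array([.217,.976,0])
o=np.array([520.4,235.2,109])
for nm,p in dict(gf=(-33,0,158),gb=(33,0,158),hl=(45,30,96),hr=(45,-30,96)).items(): print(nm,proj(o+p[0]*u+p[1]*v+[0,0,p[2]],s).round(1))
E
```

```text
[471.38023843 246.46200436 341.07145022] [ 0.35 -0.17 -0.97]
motion 3.089870876736111
[  72    0  137   89 3295] [145.55842185  30.31350531] [613.66094824 294.12614853 267.        ]
[ 117  103  119  105 2767] [174.51029996 157.76472714] [524.41472227 301.60544521 267.        ]
[ 225  107   83  111 2683] [263.49198658 155.81438688] [510.48956985 232.84057668 267.        ]
[  68  103   93   92 2066] [108.49225557 148.53194579] [542.61823341 349.4995584  267.        ]
gf [257.9 185.1]
gb [257.8  99.2]
hl [225.7  89.5]
hr [288.6  89.4]
```

```bash
python3 - <<'E'
from h import *
s=read_state();a=grab_frame('wrist');g=cv2.cvtColor(a,cv2.COLOR_RGB2GRAY)
print('RGB col 258:',[(y,*map(int,a[y,258])) for y in range(88,200,6)])
for y in range(76,112,2): print(y,''.join('%4d'%v for v in g[y,212:242:2]),' | ',''.join('%4d'%v for v in g[y,276:306:2]))
E
```

```text
RGB col 258: [(88, 128, 70, 46), (94, 108, 61, 41), (100, 191, 195, 204), (106, 123, 97, 80), (112, 219, 172, 116), (118, 223, 176, 120), (124, 225, 176, 119), (130, 223, 174, 122), (136, 221, 174, 117), (142, 223, 173, 118), (148, 226, 178, 124), (154, 223, 175, 120), (160, 225, 177, 120), (166, 227, 179, 123), (172, 227, 179, 123), (178, 226, 177, 118), (184, 225, 177, 119), (190, 117, 75, 41), (196, 136, 85, 48)]
76   81  84  83  79  83  79  79  77  77  79  76  74  74  77  81  |    74  74  74  76  73  75  75  74  76  82  78  80  79  79  80
78   71  68  74  72  74  70  69  73  70  69  69  71  72  73  68  |    66  68  77  73  71  74  76  72  74  72  69  74  69  71  70
80   74  74  77  74  72  76  79  74  77  77  78  79  75  71  74  |    77  78  74  75  76  74  77  73  76  79  76  72  77  72  76
82   81  76  83  82  74  82  83  79  84  86  81  83  81  78  77  |    83  80  81  84  78  80  83  78  80  80  77  78  79  80  82
84   82  77  78  79  83  79  77  81  80  81  80  76  73  78  77  |    80  79  82  78  78  78  74  76  75  75  76  77  79  77  76
86   81  78  79  80  81  81  81  84
[... 947 characters left out ...]
92 193 143 193 193 185 142 198 196 198 195 194 192
102  157 158 159 137 167 149 189 196 187 144 151 148 152 158 161  |   171 171 153 156 144 191 196 186 139 169 173 168 172 169 168
104   94  94  89  94  95 130 198 195 187 124  92  97  95  93  93  |    94  94  95  97 143 189 199 180  96  90  93  88  92  94  90
106   76  75  78  81  73 116 193 196 186 125  82  80  81  80  79  |    71  71  73  70 151 192 195 185  82  75  73  83  74  79  73
108  190 189 189 186 184 174 190 196 190 132 157 186 188 184 181  |   184 187 177  95 154 190 195 180 186 182 185 184 189 182 185
110  167 177 179 175 175 169 190 194 187 127  96 172 174 176 179  |   173 173 153  78 156 188 197 182 173 179 177 174 165 143 150
```

Both hook ends are in row 88, at columns 226 and 288, where the home pose predicts them. Nothing touches the robot, so I'm handing in.

```bash
python3 -c "
from workcell import *
print(close_job())"
```

```text
the job is handed in; nothing more can be done
None
```

The caddy hangs on the black stand, with both hooks judged home in the bar's notches by feel and by final pixel checks. The arm is clear and the job is handed in; no verdict came back.

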